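# Walk the forming block round into its fence

### The job

The heavy grooved steel forming block stands askew on the jeweller's bench in front of its low steel fence. With the fingertips only, without gripping, lifting or tipping it, push its corners by turns to walk it round until the side with the low foot faces the fence, push it home so that the foot slips under the fence's lip and that side lies flat against the fence, and slide it along until its end rests against the stop. Leave the round tin, the red pot and the wooden ring clamp where they are.

Things in the scene. Friction and masses are not known exactly. Their poses are not given: they have to be found in the camera images.
- forming_block: loose steel forming (swage) block, 1.3 to 2 kg: body 88 mm (its x) by 100 mm (its y) by 28 mm high, too wide to grip; five half-round grooves, 15 to 5 mm wide, run along its x on top, the widest at its -y end. It stands on a central sole 60 by 68 mm, 1.5 mm high. Origin: centre of the sole's underside, on the bench. It slides under about 6 to 15 N. Its low foot is on the +x side
- foot (a point): middle of the outer edge of the block's foot: 54 mm from the block's origin along its +x, 4.5 mm up. The foot is 96 mm wide, its top 9 mm up, and sticks out 10 mm from the middle of the block's +x side at the bottom. At the start it points 40 to 80 degrees to the left (anticlockwise from above) of straight at the fence
- fence: dark steel fence screwed to the bench, fixed. Its origin lies on the bench just where the block's origin is when the block is home, with the same axes: +x into the fence, +y along it to the stop. It runs from y = -150 to +72 mm, 24 mm high plus 8 mm screw heads. At the start the block's origin is 85 to 105 mm before this place in x and 45 to 85 mm short of it in y
- lip (a point): middle of the lower front edge of the fence's overhanging lip: x = +44 mm from the fence's origin, 12 mm above the bench. The lip's front is the face that the block's side comes to lie against; the slot under it is 13 mm deep and takes the foot anywhere along the fence
- stop (a point): middle of the face of the stop, a steel block 20 mm thick and 24 mm high at the fence's left (+y) end: y = +50 mm from the fence's origin. The stop reaches from x = -38 mm to the fence, with two screw heads 8 mm high on top
- solder_tin: bystander: flat round tin, 63 mm across, 19 mm high, on the bench to the right of the block; origin: centre of its underside
- pot_red: bystander: small red screw pot, 41 mm across, 30 mm high, on the bench to the left of the block; origin: centre of its underside
- ring_clamp: bystander: wooden ring clamp, 150 mm long, 34 mm thick, lying on the bench to the right; origin: under its middle

How it is judged:
At the end, for the whole second after the job is handed in: The block stands flat and at rest with its foot under the fence's lip: the foot's side within 3 mm of the fence's face and within 2 degrees of parallel to it, and its end within 3 mm of the stop (x of forming_block in the frame of fence above -0.003 m and y of forming_block in the frame of fence above -0.003 m and x of foot in the frame of fence above 0.0505 m and angle between the x axis of forming_block and the x axis of fence, either way round below 0.035 rad and angle between forming_block's own z axis and vertical below 0.03 rad and height (world z) of forming_block below 0.003 m and linear speed of forming_block below 0.01 m/s); the robot touches nothing.
It fails at once if the forming block is lifted or tipped (height (world z) of forming_block above 0.006 m or angle between forming_block's own z axis and vertical above 0.1 rad).
It fails at once if the round tin, the red pot or the ring clamp is moved more than 15 mm (distance of any of solder_tin, pot_red, ring_clamp from where it was at the start of the episode above 0.015 m).
It also fails if it takes over 72 s, if anything falls off the work surface, if the arm or the gripper's body presses on something with over 40 N, if the wrist force passes 120 N, or if a joint passes its speed limit or range.

### The arm

A 6-joint arm with a two-finger parallel gripper is mounted at the origin on a cart in front of the work surface, level with it; the furniture and walls round the work are solid. World frame = base frame: x ahead of the robot, y to its left, z up, the work surface at z = 0. Lengths are in m, angles in rad, forces in N, time in s.
With the tool pointing down it reaches from about 0.3 to 0.775 m from the base axis. Payload 14.6 kg.
Tool frame: the origin (TCP) lies at the very end of the fingers, on their centre line; the grasp point (between the pads) lies 19 mm behind it; z points along the fingers, y is the line along which they close (so a half turn about z gives the same grasp; the last joint's range is limited). The gripper opens to 94 mm and grips with 3 to 60 N. Pads are 16 mm wide; open, the fingers measure 119 mm over their backs; the gripper's body (75 mm by 177 mm) begins 78 mm behind the grasp point.
Start: joints at [1.043, 0.3, 1.521, -0, 1.321, -0.067], TCP at [0.245, 0.493, 0.205] pointing down, gripper open.
Joint ranges: [-3.03, 3.03], [-0.79, 2.21], [0.23, 2.52], [-1.04, 4.18], [0, 3.07], [-2.55, 2.55]. Speed limits (rad/s): [2.22, 2.22, 2.57, 3.14, 3.14, 3.14].

### API

Orientations are given as [roll, pitch, yaw] about the fixed x, y, z axes, in that order (R = Rz(yaw) Ry(pitch) Rx(roll)).
In Python, from station import ctrl, cams gives the robot as it stands. The module is installed in compiled form; this text tells all that it offers.
- The arm moves only by the tool arm_command, never from a script. Its argument "plan" is a list that holds one entry, the list of rows, each a list of 7 numbers: the shift along the tool's x, y, z in mm, then the turn, a rotation vector about the tool's x, y, z in rad, then the closure, from -1 (fully open) to 1 (shut). A call has 1 to 12 rows; each row is the pose to reach, as a shift and turn from the pose commanded when the call began, along the tool's axes at that moment; what a row does not reach only later rows make up. A row lasts 1/10 s, in which the tool goes at most 50 mm and 8.59 degrees, less where a joint would pass 70% of its speed; a pose out of reach is approached as far as the arm can. A call with a gripper value outside its range is refused whole. The fingers move at their own pace and stop on an object; "squeeze" is the grip in N (left out, the last holds). Time passes only in rows, so rows that repeat a pose let the fingers close. It gives the time, the measured TCP pose, the force, the opening and the grip force at its end, in the units of the state.
- ctrl.get_obs(): the state, without advancing time (a new reading comes with each control period).
- cams.camera(name): name is "scene" or "side" or "wrist"; returns (picture, depth): 420x560x3 uint8, blue, green, red; 420x560 float32, m along the optical axis (not along the pixel's ray), 0 where there is no reading.
- cams.camera_info(name): a dict with "fx", "fy", "cx", "cy" (pixels), "dist_coeffs" ([k1, k2, p1, p2, k3] as OpenCV has them; the pictures are not rectified), "world_to_cam" (4x4, takes a point from world to camera coordinates). Camera axes: x right, y down, z forward; pixel columns grow to the right and rows downward; lengths in m; the calibration is good to about 2 mm. A picture is of the moment at which its call begins: read the wrist's pose just before it. camera_info takes no time and is no camera call; for the wrist camera it gives the pose at the moment of the call.
- ctrl.hand_in(): hands the job in; it is judged then, once.
The state is a dict: "time_s": time; "qpos": joint angles; "joint_vel": joint speeds; "tau": joint torques, N m; "ee_pos": TCP position; "eef_rot": TCP orientation; "force": force on the tool from outside, world axes, zero at the start; "moment": the same for the moment, N m; "grip_width": finger opening in m; "grip_force": force on a finger pad.
Only numpy, scipy, OpenCV 4.12 (cv2) and the standard library are available. Lean on these libraries where they do the work, as an engineer would, in place of code of your own. Each camera call takes 0.05 s, during which the arm holds its last target. There are 200 camera calls.

## Working session

There is one attempt and no reset: what is moved stays moved. The work goes in short steps, Python scripts to look and compute and a tool call to move; the robot and the scene stay as the last step left them, time stands still between calls to the robot, and variables do not carry over. Pictures are saved under pics/ and viewed, at most 10 in all, crops included, and the job is handed in when it is done.

Besides the shell and the picture viewer there is one more tool, called after "Request:" by a JSON object that holds its "fn" and its "kwargs". arm_command: Moves the arm, as the interface text tells. Its arguments: {"type":"object","properties":{"plan":{"type":"array"},"squeeze":{"type":"number"}},"required":["plan"]}

```bash
mkdir -p pics
cat > h.py <<'E'
import numpy as np, cv2
from station import ctrl, cams
def cloud(name):
    im,d=cams.camera(name); c=cams.camera_info(name)
    K=np.array([[c['fx'],0,c['cx']],[0,c['fy'],c['cy']],[0,0,1]]);D=np.array(c['dist_coeffs'])
    v,u=np.mgrid[:d.shape[0],:d.shape[1]]
    p=cv2.undistortPoints(np.stack([u,v],-1).reshape(-1,1,2).astype(float),K,D).reshape(-1,2)
    z=d.reshape(-1); P=np.c_[p*z[:,None],z]; T=np.linalg.inv(c['world_to_cam'])
    W=P@T[:3,:3].T+T[:3,3]; W[z==0]=np.nan
    return im,W.reshape(d.shape+(3,)),c
E
python3 - <<'E'
from h import *
o=ctrl.get_obs();print({k:np.round(v,4).tolist() for k,v in o.items()})
ims=[]
for n in ['scene','side']:
    im,W,c=cloud(n);np.save(n+'.npy',W);cv2.imwrite(n+'.png',im);cv2.imwrite(f'pics/{n}1.png',im)
    T=np.linalg.inv(c['world_to_cam']);print(n,T[:3,3],T[:3,2],np.isfinite(W[...,0]).mean())
E
```

```text
{'time_s': 0.0, 'qpos': [1.0434, 0.3005, 1.5216, 0.0, 1.3207, -0.0666], 'joint_vel': [0.0002, 0.0014, -0.0005, -0.0005, 0.0009, 0.0003], 'tau': [0.0004, -53.1804, -35.2743, 0.0709, 0.0244, -0.0001], 'ee_pos': [0.2444, 0.4924, 0.2049], 'eef_rot': [-3.1405, -0.0001, 2.6808], 'force': [-0.4467, 0.2743, -0.1146], 'moment': [0.0196, 0.0256, -0.0551], 'grip_force': 0.0, 'grip_width': 0.094}
scene [-0.03756462  1.0721428   0.73053422] [ 0.43710946 -0.69696453 -0.5684855 ] 0.9918835034013606
side [0.09769396 0.93551524 0.34916278] [ 0.47503324 -0.79512472 -0.3769882 ] 0.9947704081632653
```

View pics/scene1.png

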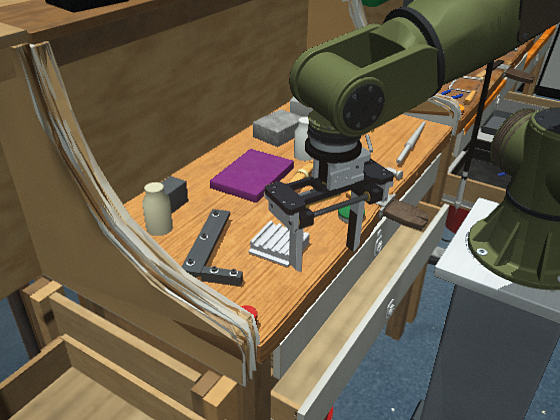

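View pics/side1.png

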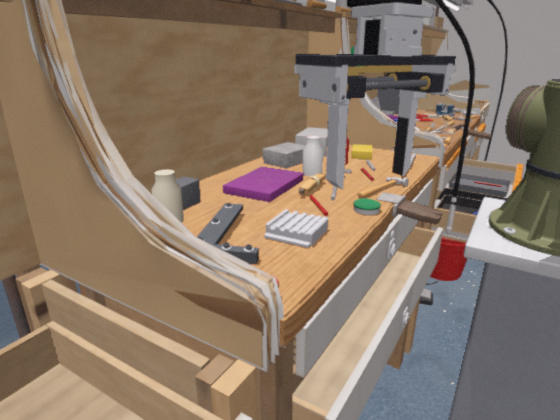

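The scene view shows the block at about (280,242), the fence from (220,212) to (195,272), the stop at (222,277) and the red pot at (250,313). In the side view the block is at (297,228), the green tin at (367,206) and the clamp at (415,210). Next I'll make a top-down map.

```bash
cat >> h.py <<'E'
def topmap(ims_Ws,x0,x1,y0,y1,s=2.0,zmax=.06):
    # px: right = -y, up = +x ; s px/mm
    h=int((x1-x0)*1000*s);w=int((y1-y0)*1000*s)
    M=np.zeros((h,w,3),np.uint8);Z=np.full((h,w),-1.)
    for im,W in ims_Ws:
        A=cv2.resize(W.astype(np.float32),None,fx=4,fy=4).reshape(-1,3);C=cv2.resize(im,None,fx=4,fy=4).reshape(-1,3)
        k=(A[:,0]>x0)&(A[:,0]<x1)&(A[:,1]>y0)&(A[:,1]<y1)&(A[:,2]<zmax)&(A[:,2]>-.02)
        A=A[k];C=C[k];o=np.argsort(A[:,2]);A=A[o];C=C[o]
        r=((x1-A[:,0])*1000*s).astype(int).clip(0,h-1);c=((y1-A[:,1])*1000*s).astype(int).clip(0,w-1)
        g=A[:,2]>Z[r,c];M[r[g],c[g]]=C[g];Z[r[g],c[g]]=A[g,2]
    return M,Z
E
python3 - <<'E'
from h import *
L=[(cv2.imread(n+'.png'),np.load(n+'.npy')) for n in ['scene','side']]
W=L[0][1];print(W[242,280],W[212,220],W[272,195],W[277,222],W[312,250]);W=L[1][1];print(W[228,297],W[206,367],W[210,415])
M,Z=topmap(L,.25,.75,.05,.6,1.3)
H=cv2.applyColorMap(((Z+.005)/.05*255).clip(0,255).astype(np.uint8),cv2.COLORMAP_JET)
print(M.shape)
cv2.imwrite('pics/top.png',cv2.resize(np.vstack([M,H])[:, :],(None),fx=.85,fy=.85) if 0 else np.hstack([M,H])[:,:][:, :])
big=np.hstack([M,H]);f=800/big.shape[1];cv2.imwrite('pics/top.png',cv2.resize(big,None,fx=f,fy=f))
E
```

```text
[0.44535612 0.29775785 0.02218138] [0.62136779 0.27969974 0.02271671] [0.53472146 0.47220535 0.02146281] [0.48290804 0.45214465 0.01860083] [0.37395939 0.51031506 0.03124913]
[0.43714349 0.32176931 0.02704332] [0.3710776  0.11494638 0.01706041] [ 0.2877324  -0.00040753 -0.01465712]
(650, 714, 3)
```

View pics/top.png

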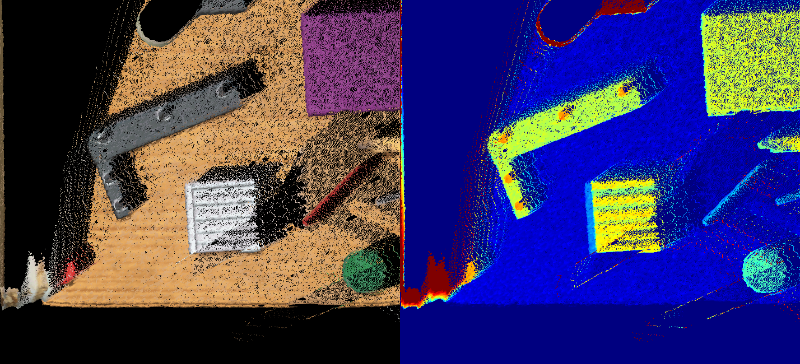

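The top map shows the fence slanting from (262,75) to (92,150), the stop leg down to (130,215) and the block at (225,215) with its foot on the left. Now I'll fit the poses.

```bash
cat >> h.py <<'E'
from scipy.optimize import minimize
def rect(P,th,q=1.0):
    a=np.array([np.cos(th),np.sin(th)]);b=np.array([-a[1],a[0]])
    u=P@a;v=P@b
    return [np.percentile(u,q),np.percentile(u,100-q),np.percentile(v,q),np.percentile(v,100-q)]
def fitblock(W,reg,th0):
    A=W.reshape(-1,3);k=(A[:,2]>.023)&(A[:,2]<.034)&(A[:,0]>reg[0])&(A[:,0]<reg[1])&(A[:,1]>reg[2])&(A[:,1]<reg[3])
    P=A[k][:,:2]
    best=min(np.arange(th0-.3,th0+.3,.005),key=lambda t:(lambda r:(r[1]-r[0])*(r[3]-r[2]))(rect(P,t)))
    r=rect(P,best);a=np.array([np.cos(best),np.sin(best)]);b=np.array([-a[1],a[0]])
    c=a*(r[0]+r[1])/2+b*(r[2]+r[3])/2
    return c,best,r[1]-r[0],r[3]-r[2],len(P)
E
python3 - <<'E'
from h import *
for n in ['scene','side']:
    W=np.load(n+'.npy')
    c,t,w,h,N=fitblock(W,(.38,.54,.22,.36),np.pi/2);print(n,c,np.degrees(t),w,h,N)
    A=W.reshape(-1,3)
    # fence pose
    F=A[(A[:,2]>.019)&(A[:,2]<.028)&(A[:,0]>.44)&(A[:,0]<.68)&(A[:,1]>.2)&(A[:,1]<.5)][:,:2]
    F=F[~((F[:,0]<.52)&(F[:,1]<.38))]
    # front-edge line: among bar points away from stop, lower envelope
    th=np.arctan2(.40,.915)
    for it in range(3):
        a=np.array([np.cos(th),np.sin(th)]);b=np.array([-a[1],a[0]])
        u=F@a;v=F@b
        vm=v.max();sel=(v<vm-.045)&(v>vm-.2)
        bins=np.arange(vm-.2,vm-.045,.006);pts=[]
        for q in bins:
            k=(v>=q)&(v<q+.006)
            if k.sum()>15: pts.append((q+.003,np.percentile(u[k],3),np.percentile(u[k],97)))
        pts=np.array(pts);s=np.polyfit(pts[:,0],pts[:,1],1);s2=np.polyfit(pts[:,0],pts[:,2],1);th-=0 if it==2 else np.arctan(s[0])
    ul=np.polyval(s,np.mean(pts[:,0]))
    st=v[(u<ul-.015)&(u>ul-.075)]
    print('fence',np.degrees(th),'front u',ul,'back',np.median(pts[:,2]),np.degrees(s2[0]),'stop v',np.percentile(st,[1,3,10,97,99]),'stop umin',np.percentile(u,1)-ul, 'v rng',v.min(),vm)
    vs=np.percentile(st,2); o=a*(ul-.044)+b*(vs-.05); print('origin',o)
    d=c-o;print('block in fence',d@a,d@b,np.degrees(t-th))
E
```

```text
scene [0.45182881 0.28948611] 92.29183118052288 0.08671556357938837 0.09703156280268549 612
fence 21.427926919432853 front u 0.6604877470392682 back 0.7001133530297874 0.038830253860707306 stop v [0.22266762 0.22474655 0.2276845  0.24533757 0.24613079] stop umin -0.07982564399209757 v rng 0.02227692913983403 0.2484305925588699
origin [0.51015245 0.38758906]
block in fence -0.09013219068231249 -0.07001445402611581 70.86390426109001
side [0.45497974 0.29017156] 94.58366236104612 0.08677021151232675 0.09785719797951326 720
fence 21.74532931928341 front u 0.6634882562539957 back 0.7027553540288622 0.7604199710535625 stop v [0.22039693 0.22240354 0.22602183 0.24101842 0.24147524] stop umin -0.07884510260280375 v rng 0.0206034444431721 0.2424151859488721
origin [0.51199029 0.38849776]
block in fence -0.08938172217932243 -0.07020792412611528 72.83833304176271
```

```bash
cat >> h.py <<'E'
from scipy.spatial.transform import Rotation as Ro
FO=np.array([.511,.388]);FT=np.radians(21.6)
def row(x,y,z,yawdeg):
    o=ctrl.get_obs();R=Ro.from_euler('xyz',o['eef_rot']);T=Ro.from_euler('xyz',[np.pi,0,np.radians(yawdeg)])
    d=R.inv().apply(np.array([x,y,z])-o['ee_pos'])*1000;r=(R.inv()*T).as_rotvec()
    return np.r_[np.round(d,1),np.round(r,3)].tolist()
def f2w(x,y):
    c,s=np.cos(FT),np.sin(FT);return FO+np.array([c*x-s*y,s*x+c*y])
def w2f(p):
    d=np.asarray(p)-FO;c,s=np.cos(FT),np.sin(FT);return np.array([c*d[0]+s*d[1],-s*d[0]+c*d[1]])
E
python3 -c "
from h import *
print(row(.457,.224,.15,93.5))"
```

```text
[-309.8, -145.9, 55.1, -0.001, 0.0, 1.049]
```

Request:
{"fn": "arm_command", "kwargs": {"plan": [[[-310,-146,55,0,0,1.049,-0.36],[-310,-146,55,0,0,1.049,-0.36],[-310,-146,55,0,0,1.049,-0.36],[-310,-146,55,0,0,1.049,-0.36],[-310,-146,55,0,0,1.049,-0.36],[-310,-146,55,0,0,1.049,-0.36],[-310,-146,55,0,0,1.049,-0.36],[-310,-146,55,0,0,1.049,-0.36],[-310,-146,55,0,0,1.049,-0.36],[-310,-146,55,0,0,1.049,-0.36],[-310,-146,55,0,0,1.049,-0.36],[-310,-146,55,0,0,1.049,-0.36]]]}}

```text
time_s: 1.3
ee_pos: [0.4569, 0.2249, 0.1506]
eef_rot: [3.141, -0.0, 1.634]
force: [0.1, 0.2, -0.8]
grip_width: 0.0638
grip_force: 0.0
```

Run:
```python
from h import *
o=ctrl.get_obs();print(o['ee_pos'],o['eef_rot'],o['grip_width'],o['time_s'],o['qpos'])
L=[]
for n in ['scene','side','wrist']:
    im,W,c=cloud(n);T=np.linalg.inv(c['world_to_cam']);print(n,T[:3,3],T[:3,2])
    try: r=fitblock(W,(.37,.54,.22,.37),1.62);print(r[0],np.degrees(r[1]),r[2:])
    except Exception as e: print(e)
    np.save(n+'.npy',W);cv2.imwrite(n+'.png',im)
    L.append((im,W))
M,_=topmap(L[:2],.35,.65,.2,.5,1.6)
cv2.imwrite('pics/b.png',np.hstack([cv2.resize(L[2][0],(400,300)),cv2.resize(M,(400,400))[50:350]]))
```

```text
[0.45685147 0.22487607 0.15064806] [ 3.14131416e+00 -1.31387052e-04  1.63384264e+00] 0.06375207741651874 1.3 [3.85453267e-01 2.62977845e-01 1.70176365e+00 3.93985280e-05
 1.17654539e+00 3.22391845e-01]
scene [-0.03756462  1.0721428   0.73053422] [ 0.43710946 -0.69696453 -0.5684855 ]
[0.45097575 0.28983968] 95.11099399171624 (np.float64(0.08638726404360622), np.float64(0.09876092716552937), 895)
side [0.09769396 0.93551524 0.34916278] [ 0.47503324 -0.79512472 -0.3769882 ]
[0.45466229 0.29073314] 93.10564170875841 (np.float64(0.08638247760628648), np.float64(0.09730030012283297), 726)
wrist [0.45226163 0.30622537 0.33082016] [ 0.01822623 -0.28092599 -0.95955635]
[0.45513292 0.28669482] 94.25155729902002 (np.float64(0.08559765915548506), np.float64(0.09769136885862756), 9003)
```

View pics/b.png

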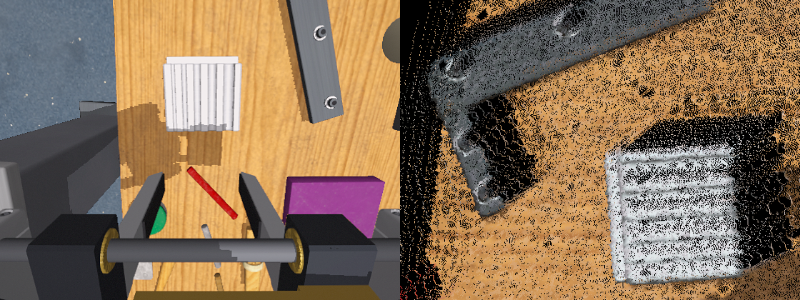

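The wrist view shows the block's top from (165,62) to (240,130) with the foot up, the pencil clear, and both fingertips parallel to the near face. Going down behind that face.

```bash
python3 -c "
from h import *
print(row(.4584,.2255,.010,94.2))"
```

```text
[0.9, 1.4, 140.5, 0.0, -0.0, -0.011]
```

Request:
{"fn": "arm_command", "kwargs": {"plan": [[[1,1.4,40,0,0,-0.011,-0.36],[1,1.4,80,0,0,-0.011,-0.36],[1,1.4,115,0,0,-0.011,-0.36],[1,1.4,135,0,0,-0.011,-0.36],[1,1.4,140.5,0,0,-0.011,-0.36],[1,1.4,140.5,0,0,-0.011,-0.36],[4,1.4,140.5,0,0,-0.011,-0.36],[8,1.4,140.5,0,0,-0.011,-0.36],[11,1.4,140.5,0,0,-0.011,-0.36],[14,1.4,140.5,0,0,-0.011,-0.36],[16,1.4,140.5,0,0,-0.011,-0.36]]]}}

```text
time_s: 2.55
ee_pos: [0.4586, 0.2389, 0.0112]
eef_rot: [3.14, 0.002, 1.643]
force: [0.7, -18.6, 9.5]
grip_width: 0.0641
grip_force: 9.5
```

```bash
python3 -c "
import numpy as np
for i in range(1,13):
    p=i*.0525;c,s=np.cos(p),np.sin(p);print('[%.1f, %.1f, 0, 0, 0, %.4f, -0.36],'%(52-52*c+30*s,30-52*s-30*c,p),end=' ')"
```

```text
[1.6, -2.7, 0, 0, 0, 0.0525, -0.36], [3.4, -5.3, 0, 0, 0, 0.1050, -0.36], [5.3, -7.8, 0, 0, 0, 0.1575, -0.36], [7.4, -10.2, 0, 0, 0, 0.2100, -0.36], [9.6, -12.5, 0, 0, 0, 0.2625, -0.36], [11.9, -14.6, 0, 0, 0, 0.3150, -0.36], [14.3, -16.7, 0, 0, 0, 0.3675, -0.36], [16.8, -18.6, 0, 0, 0, 0.4200, -0.36], [19.4, -20.4, 0, 0, 0, 0.4725, -0.36], [22.0, -22.0, 0, 0, 0, 0.5250, -0.36], [24.8, -23.5, 0, 0, 0, 0.5775, -0.36], [27.7, -24.9, 0, 0, 0, 0.6300, -0.36],
```

Request:
{"fn": "arm_command", "kwargs": {"plan": [[[1.6,-2.7,0,0,0,0.0525,-0.36],[3.4,-5.3,0,0,0,0.105,-0.36],[5.3,-7.8,0,0,0,0.1575,-0.36],[7.4,-10.2,0,0,0,0.21,-0.36],[9.6,-12.5,0,0,0,0.2625,-0.36],[11.9,-14.6,0,0,0,0.315,-0.36],[14.3,-16.7,0,0,0,0.3675,-0.36],[16.8,-18.6,0,0,0,0.42,-0.36],[19.4,-20.4,0,0,0,0.4725,-0.36],[22.0,-22.0,0,0,0,0.525,-0.36],[24.8,-23.5,0,0,0,0.5775,-0.36],[27.7,-24.9,0,0,0,0.63,-0.36]]]}}

```text
time_s: 3.75
ee_pos: [0.43, 0.2643, 0.011]
eef_rot: [3.142, 0.004, 1.012]
force: [-10.1, -22.1, 20.6]
grip_width: 0.0641
grip_force: 11.9
```

```bash
cat >> h.py <<'E'
def look(names,reg,th0):
    o=ctrl.get_obs();p=o['ee_pos'];print('tcp',p.round(4),'yaw',np.degrees(o['eef_rot'][2]).round(1),'F',np.round(o['force'],1),'t',o['time_s'],'tcp f',w2f(p[:2]).round(4))
    for n in names:
        im,W,c=cloud(n);cv2.imwrite(n+'.png',im);np.save(n+'.npy',W)
        try:
            r=fitblock(W,reg,th0);print(n,r[0].round(4),np.degrees(r[1]).round(1),np.round(r[2:],4),'in fence',w2f(r[0]).round(4),(np.degrees(r[1])-21.6).round(1))
        except Exception as e: print(n,e)
E
python3 -c "
from h import *
look(['scene','side','wrist'],(.37,.56,.22,.38),1.0)"
```

```text
tcp [0.43   0.2643 0.011 ] yaw 58.0 F [-10.1 -22.1  20.6] t 3.75 tcp f [-0.1208 -0.0852]
scene [0.4504 0.3059] 57.6 [1.019e-01 9.820e-02 1.089e+03] in fence [-0.0866 -0.054 ] 36.0
side [0.4538 0.3063] 57.3 [1.039e-01 9.740e-02 9.940e+02] in fence [-0.0833 -0.0549] 35.7
wrist [0.458  0.3093] 58.2 [8.730e-02 9.710e-02 2.883e+04] in fence [-0.0782 -0.0536] 36.6
```

Request:
{"fn": "arm_command", "kwargs": {"plan": [[[1.6,-2.7,0,0,0,0.0525,-0.36],[3.4,-5.3,0,0,0,0.105,-0.36],[5.3,-7.8,0,0,0,0.1575,-0.36],[7.4,-10.2,0,0,0,0.21,-0.36],[9.6,-12.5,0,0,0,0.2625,-0.36],[11.9,-14.6,0,0,0,0.315,-0.36],[14.3,-16.7,0,0,0,0.3675,-0.36],[16.8,-18.6,0,0,0,0.42,-0.36],[19.4,-20.4,0,0,0,0.4725,-0.36],[22.0,-22.0,0,0,0,0.525,-0.36],[24.8,-23.5,0,0,0,0.5775,-0.36],[27.7,-24.9,0,0,0,0.63,-0.36]]]}}

```text
time_s: 5.1
ee_pos: [0.4219, 0.3017, 0.0107]
eef_rot: [3.141, 0.006, 0.382]
force: [-22.0, -13.2, 21.5]
grip_width: 0.0637
grip_force: 12.4
```

Run:
```python
from h import *
look(['scene','side','wrist'],(.37,.6,.22,.385),.42)
im=cv2.imread('wrist.png');cv2.imwrite('pics/c.png',im)
for n in ['wrist','scene','side']:
    A=np.load(n+'.npy').reshape(-1,3)
    F=A[(A[:,2]>.019)&(A[:,2]<.028)]
    f=np.array([w2f(p) for p in F[:,:2]])
    k=(f[:,0]>.025)&(f[:,0]<.1)&(f[:,1]>-.15)&(f[:,1]<.04);f1=f[k];pts=[]
    for q in np.arange(-.14,.04,.006):
        s=(f1[:,1]>=q)&(f1[:,1]<q+.006)
        if s.sum()>15: pts.append((q+.003,np.percentile(f1[s,0],2)))
    pts=np.array(pts);s=np.polyfit(pts[:,0],pts[:,1],1);print(n,'lip x at y=0',np.polyval(s,0),'tilt deg',np.degrees(np.arctan(s[0])),len(pts))
    k=(f[:,0]>-.035)&(f[:,0]<.035)&(f[:,1]>.035)&(f[:,1]<.08)
    if k.sum()>20: print(' stop y',np.percentile(f[k,1],[2,98]),k.sum())
```

```text
tcp [0.4219 0.3017 0.0107] yaw 21.9 F [-22.  -13.2  21.5] t 5.1 tcp f [-0.1146 -0.0474]
scene [0.4995 0.3347] 6.9 [1.992e-01 9.590e-02 1.065e+03] in fence [-0.0303 -0.0453] -14.7
side [0.5061 0.3386] 19.5 [1.936e-01 9.720e-02 9.920e+02] in fence [-0.0227 -0.0441] -2.1
wrist [0.4714 0.3217] 22.1 [8.7300e-02 9.7000e-02 2.8932e+04] in fence [-0.0612 -0.0471] 0.5Traceback (most recent call last):
  File "<stdin>", line 12, in <module>
IndexError: too many indices for array: array is 1-dimensional, but 2 were indexed
```

View pics/c.png

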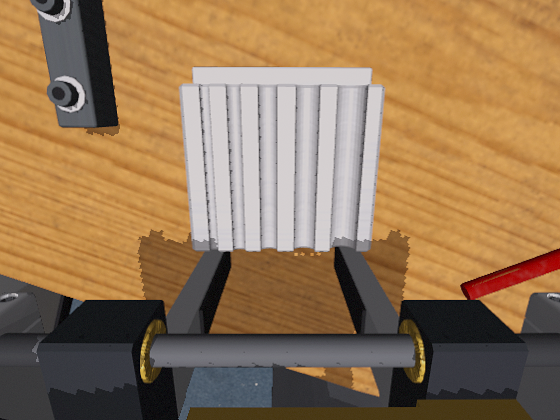

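The wrist view shows the block (180–383, 67–250) square on the two fingers with the foot forward, and the stop leg at the upper left (40–118, 0–128). Pushing forward.

Request:
{"fn": "arm_command", "kwargs": {"plan": [[[4,0,0,0,0,0,-0.36],[8,0,0,0,0,0,-0.36],[12,0,0,0,0,0,-0.36],[16,0,0,0,0,0,-0.36],[20,0,0,0,0,0,-0.36],[24,0,0,0,0,0,-0.36],[28,0,0,0,0,0,-0.36],[32,0,0,0,0,0,-0.36],[36,0,0,0,0,0,-0.36],[40,0,0,0,0,0,-0.36],[44,0,0,0,0,0,-0.36],[46,0,0,0,0,0,-0.36]]]}}

```text
time_s: 6.45
ee_pos: [0.4644, 0.3192, 0.0105]
eef_rot: [3.141, 0.007, 0.383]
force: [-25.2, -10.7, 20.3]
grip_width: 0.0642
grip_force: 13.9
```

Run:
```python
from h import *
look(['scene','side','wrist'],(.43,.54,.24,.4),.38)
for n in ['wrist','scene','side']:
    A=np.load(n+'.npy').reshape(-1,3)
    F=A[(A[:,2]>.0185)&(A[:,2]<.026)]
    d=F[:,:2]-FO;c,s=np.cos(FT),np.sin(FT);f=np.c_[d@[c,s],d@[-s,c]]
    k=(f[:,0]>.037)&(f[:,0]<.1)&(f[:,1]>-.15)&(f[:,1]<.04);f1=f[k];pts=[]
    for q in np.arange(-.14,.04,.006):
        s=(f1[:,1]>=q)&(f1[:,1]<q+.006)
        if s.sum()>15: pts.append((q+.003,np.percentile(f1[s,0],2)))
    if len(pts)>4:
        pts=np.array(pts);s=np.polyfit(pts[:,0],pts[:,1],1);print(n,'lip x at y=0',np.polyval(s,0),'tilt deg',np.degrees(np.arctan(s[0])),len(pts))
    k=(f[:,0]>-.035)&(f[:,0]<.035)&(f[:,1]>.035)&(f[:,1]<.08)
    if k.sum()>20: print(' stop y',np.percentile(f[k,1],[2,98]),k.sum())
```

```text
tcp [0.4644 0.3192 0.0105] yaw 22.0 F [-25.2 -10.7  20.3] t 6.45 tcp f [-0.0687 -0.0468]
scene [0.4945 0.35  ] 17.2 [1.008e-01 7.520e-02 7.400e+02] in fence [-0.0293 -0.0293] -4.4
side [0.5026 0.339 ] 22.1 [9.81e-02 9.66e-02 7.51e+02] in fence [-0.0259 -0.0424] 0.5
wrist [0.5115 0.3385] 20.6 [8.4000e-02 9.7200e-02 2.3203e+04] in fence [-0.0178 -0.0462] -1.0
wrist lip x at y=0 0.04414609990812259 tilt deg 0.12127417265874862 30
 stop y [0.04671277 0.06618971] 4338
scene lip x at y=0 0.04281282780187318 tilt deg -0.017743693154726247 30
 stop y [0.0492137  0.07096774] 229
side lip x at y=0 0.04481578548959258 tilt deg -0.13370399639936156 29
 stop y [0.05075267 0.06997307] 231
```

Request:
{"fn": "arm_command", "kwargs": {"plan": [[[3,0,0,0,0,0,-0.36],[6,0,0,0,0,0,-0.36],[9,0,0,0,0,0,-0.36],[11,0,0,0,0,0,-0.36],[13,0,0,0,0,0,-0.36],[15,0,0,0,0,0,-0.36],[16,0,0,0,0,0,-0.36],[17,0,0,0,0,0,-0.36]]]}}

```text
time_s: 7.4
ee_pos: [0.4781, 0.3248, 0.0105]
eef_rot: [3.141, 0.012, 0.383]
force: [-42.6, -17.8, 34.5]
grip_width: 0.0636
grip_force: 23.8
```

Run:
```python
from h import *
look(['wrist','side'],(.43,.541,.24,.41),.38)
cv2.imwrite('pics/d.png',np.hstack([cv2.imread('wrist.png')[:300,:400],cv2.resize(cv2.imread('side.png')[170:290,160:320],(400,300))]))
```

```text
tcp [0.4781 0.3248 0.0105] yaw 22.0 F [-42.6 -17.8  34.5] t 7.4 tcp f [-0.0539 -0.0466]
wrist [0.5183 0.3414] 19.5 [7.3200e-02 9.7800e-02 1.8475e+04] in fence [-0.0104 -0.046 ] -2.1
side [0.5123 0.3441] 21.2 [9.06e-02 9.57e-02 6.11e+02] in fence [-0.0149 -0.0413] -0.4
```

View pics/d.png

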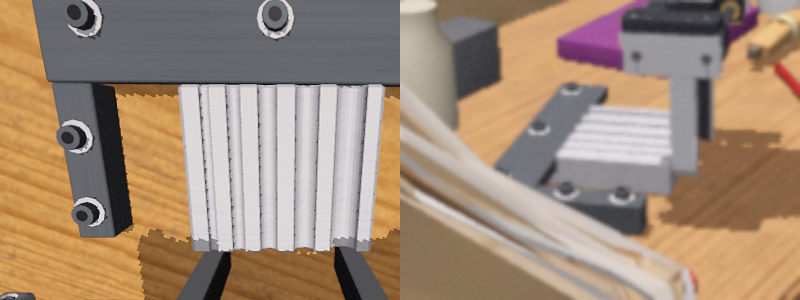

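The wrist view shows the block's front edge (180–385, 86) right at the lip edge (y≈82), parallel, with the foot under it. The stop face is at column ≈115–130. I'll press a little to confirm contact.

Request:
{"fn": "arm_command", "kwargs": {"plan": [[[1,0,0,0,0,0,-0.36],[2,0,0,0,0,0,-0.36],[2,0,0,0,0,0,-0.36]]]}}

```text
time_s: 7.8
ee_pos: [0.4782, 0.3249, 0.0105]
eef_rot: [3.14, 0.017, 0.383]
force: [-52.4, -22.5, 41.9]
grip_width: 0.0638
grip_force: 29.0
```

Request:
{"fn": "arm_command", "kwargs": {"plan": [[[-6,0,0,0,0,0,-0.36],[-14,0,0,0,0,0,-0.36],[-20,0,-20,0,0,0,-0.36],[-20,0,-60,0,0,0,-0.36],[-20,0,-80,0,0,0,-0.06],[-20,0,-80,0,0,0,-0.06]]]}}

```text
time_s: 8.4
ee_pos: [0.4675, 0.3204, 0.0935]
eef_rot: [-3.141, -0.006, 0.383]
force: [-0.3, -0.8, -0.6]
grip_width: 0.0518
grip_force: 0.0
```

Run:
```python
from h import *
look(['wrist'],(.43,.56,.24,.41),.38)
p=f2w(-.004,-.118);print(p,row(*p,.08,111.6))
```

```text
tcp [0.4675 0.3204 0.0935] yaw 21.9 F [-0.3 -0.8 -0.6] t 8.4 tcp f [-0.0653 -0.0469]
wrist [0.5263 0.3439] 20.1 [8.51e-02 9.87e-02 9.76e+03] in fence [-0.002  -0.0467] -1.5
[0.55071959 0.27681388] [61.8, 71.4, 11.5, 0.002, -0.003, -1.565]
```

Request:
{"fn": "arm_command", "kwargs": {"plan": [[[62,71,11,0,0,-1.565,-0.06],[62,71,11,0,0,-1.565,-0.06],[62,71,11,0,0,-1.565,-0.06],[62,71,11,0,0,-1.565,-0.06],[62,71,11,0,0,-1.565,-0.06],[62,71,11,0,0,-1.565,-0.06],[62,71,11,0,0,-1.565,-0.06],[62,71,11,0,0,-1.565,-0.06],[62,71,11,0,0,-1.565,-0.06],[62,71,11,0,0,-1.565,-0.06],[62,71,11,0,0,-1.565,-0.06],[62,71,11,0,0,-1.565,-0.06]]]}}

```text
time_s: 9.65
ee_pos: [0.5497, 0.2765, 0.0775]
eef_rot: [-3.14, 0.0, 1.949]
force: [0.2, -0.6, -0.3]
grip_width: 0.0494
grip_force: 0.0
```

Run:
```python
from h import *
look(['wrist'],(.43,.56,.24,.41),.38)
p=f2w(-.004,-.118);print(p,row(*p,.012,111.6))
```

```text
tcp [0.5497 0.2765 0.0775] yaw 111.7 F [ 0.2 -0.6 -0.3] t 9.65 tcp f [-0.0051 -0.1179]
wrist [0.5289 0.3459] 19.5 [8.8500e-02 9.8500e-02 1.5064e+04] in fence [ 0.0012 -0.0457] -2.1
[0.55071959 0.27681388] [-0.1, 1.1, 65.8, -0.002, 0.0, -0.002]
```

Request:
{"fn": "arm_command", "kwargs": {"plan": [[[0,1,30,0,0,0,-0.06],[0,1,55,0,0,0,-0.06],[0,1,66,0,0,0,-0.06],[0,1,66,0,0,0,-0.06],[5,1,66,0,0,0,-0.06],[10,1,66,0,0,0,-0.06],[13,1,66,0,0,0,-0.06],[17,1,66,0,0,0,-0.06],[21,1,66,0,0,0,-0.06],[25,1,66,0,0,0,-0.06],[28,1,66,0,0,0,-0.06],[30,1,66,0,0,0,-0.06]]]}}

```text
time_s: 10.9
ee_pos: [0.5414, 0.3032, 0.0142]
eef_rot: [3.14, 0.003, 1.947]
force: [5.7, -17.5, 5.5]
grip_width: 0.0497
grip_force: 9.3
```

Run:
```python
from h import *
look(['wrist'],(.43,.56,.24,.43),.38)
cv2.imwrite('pics/e.png',cv2.imread('wrist.png'))
```

```text
tcp [0.5414 0.3032 0.0142] yaw 111.6 F [  5.7 -17.5   5.5] t 10.9 tcp f [-0.0029 -0.09  ]
wrist [0.5279 0.3627] 22.6 [9.7500e-02 9.9600e-02 2.9145e+04] in fence [ 0.0064 -0.0298] 1.0
```

View pics/e.png

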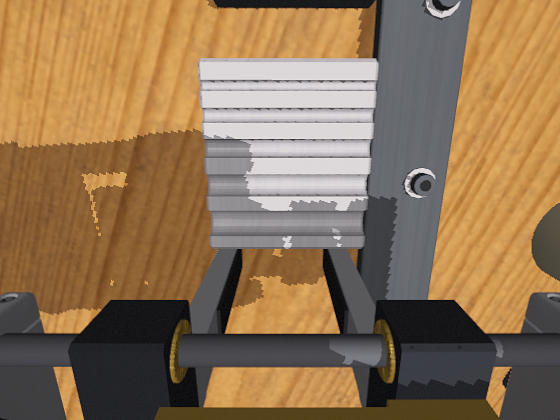

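The block (200–378, 58–248) slides with its foot side along the fence's front edge (column ≈377). The stop is ahead at the top (row ≈5). I'll keep going.

Request:
{"fn": "arm_command", "kwargs": {"plan": [[[4,0,0,0,0,0,-0.06],[8,0,0,0,0,0,-0.06],[12,0,0,0,0,0,-0.06],[16,0,0,0,0,0,-0.06],[19,0,0,0,0,0,-0.06],[22,0,0,0,0,0,-0.06],[25,0,0,0,0,0,-0.06],[27,0,0,0,0,0,-0.06],[29,0,0,0,0,0,-0.06],[31,0,0,0,0,0,-0.06],[32,0,0,0,0,0,-0.06],[32,0,0,0,0,0,-0.06]]]}}

```text
time_s: 12.15
ee_pos: [0.5309, 0.3298, 0.0142]
eef_rot: [3.141, 0.008, 1.946]
force: [11.3, -38.9, 9.6]
grip_width: 0.0498
grip_force: 20.0
```

Request:
{"fn": "arm_command", "kwargs": {"plan": [[[1,0,0,0,0,0,-0.06],[2,0,0,0,0,0,-0.06],[2,0,0,0,0,0,-0.06]]]}}

```text
time_s: 12.45
ee_pos: [0.5309, 0.3299, 0.0142]
eef_rot: [-3.141, 0.01, 1.946]
force: [14.3, -50.6, 11.1]
grip_width: 0.0499
grip_force: 26.2
```

Request:
{"fn": "arm_command", "kwargs": {"plan": [[[-8,0,0,0,0,0,-0.06],[-18,0,0,0,0,0,-0.06],[-26,0,-25,0,0,0,-0.06],[-26,0,-75,0,0,0,-0.06],[-26,0,-110,0,0,0,-0.06],[-26,0,-120,0,0,0,-0.06]]]}}

```text
time_s: 13.05
ee_pos: [0.5384, 0.3134, 0.1379]
eef_rot: [3.135, -0.001, 1.948]
force: [0.8, 1.0, 0.0]
grip_width: 0.0497
grip_force: 0.0
```

Run:
```python
from h import *
look(['wrist','side'],(.42,.568,.3,.433),.38)
cv2.imwrite('pics/f.png',np.hstack([cv2.resize(cv2.imread('wrist.png')[20:320,100:500],(400,300)),cv2.resize(cv2.imread('side.png')[170:290,160:320],(400,300))]))
p=f2w(-.075,.0);print(p,row(*p,.1,21.6))
```

```text
tcp [0.5384 0.3134 0.1379] yaw 111.6 F [0.8 1.  0. ] t 13.05 tcp f [-0.002  -0.0795]
wrist [0.5152 0.3843] 6.0 [1.0650e-01 1.0210e-01 1.0978e+04] in fence [ 0.0025 -0.005 ] -15.6
side [0.514  0.3917] 20.6 [9.060e-02 1.007e-01 9.070e+02] in fence [0.0041 0.0024] -1.0
[0.44126676 0.36039066] [79.6, -72.1, 34.3, 0.002, -0.003, 1.571]
```

View pics/f.png

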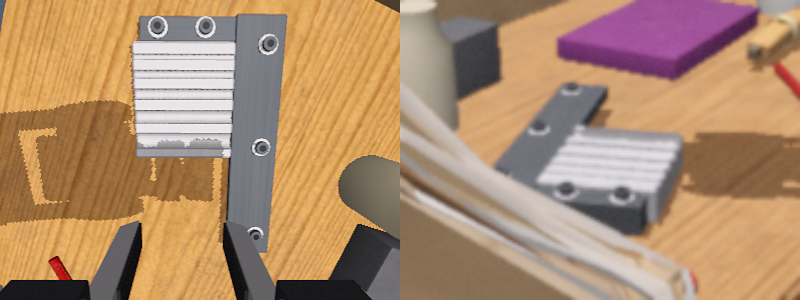

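The wrist view shows the block's end at the stop (row 40) and its side on the fence (column 235). A final confirming push in +x will make sure it is flush.

Request:
{"fn": "arm_command", "kwargs": {"plan": [[[80,-72,34,0,0,1.571,-0.36],[80,-72,34,0,0,1.571,-0.36],[80,-72,34,0,0,1.571,-0.36],[80,-72,34,0,0,1.571,-0.36],[80,-72,34,0,0,1.571,-0.36],[80,-72,34,0,0,1.571,-0.36],[80,-72,34,0,0,1.571,-0.36],[80,-72,34,0,0,1.571,-0.36],[80,-72,34,0,0,1.571,-0.36],[80,-72,34,0,0,1.571,-0.36],[80,-72,34,0,0,1.571,-0.36],[80,-72,34,0,0,1.571,-0.36]]]}}

```text
time_s: 14.35
ee_pos: [0.44, 0.3599, 0.0971]
eef_rot: [3.141, 0.003, 0.376]
force: [-0.8, -0.2, -0.1]
grip_width: 0.0639
grip_force: 0.0
```

Run:
```python
from h import *
o=ctrl.get_obs();print(w2f(o['ee_pos'][:2]))
p=f2w(-.075,-.002);print(row(*p,.012,21.6))
```

```text
[-7.63892969e-02  3.64026173e-05]
[1.6, 2.0, 85.1, 0.001, 0.003, -0.001]
```

Request:
{"fn": "arm_command", "kwargs": {"plan": [[[0,2,40,0,0,0,-0.36],[0,2,75,0,0,0,-0.36],[0,2,85,0,0,0,-0.36],[0,2,85,0,0,0,-0.36],[6,2,85,0,0,0,-0.36],[12,2,85,0,0,0,-0.36],[17,2,85,0,0,0,-0.36],[20,2,85,0,0,0,-0.36],[22,2,85,0,0,0,-0.36],[24,2,85,0,0,0,-0.36],[25,2,85,0,0,0,-0.36],[26,2,85,0,0,0,-0.36]]]}}

```text
time_s: 15.55
ee_pos: [0.462, 0.3665, 0.0142]
eef_rot: [3.14, 0.01, 0.377]
force: [-35.1, -16.5, 30.4]
grip_width: 0.0639
grip_force: 19.5
```

Request:
{"fn": "arm_command", "kwargs": {"plan": [[[-8,0,0,0,0,0,-0.36],[-18,0,0,0,0,0,-0.36],[-26,0,-15,0,0,0,-0.36],[-26,0,-60,0,0,0,-0.36],[-26,0,-100,0,0,0,-0.36],[-26,0,-100,0,0,0,-0.36]]]}}

```text
time_s: 16.15
ee_pos: [0.4433, 0.3597, 0.1195]
eef_rot: [-3.139, -0.009, 0.377]
force: [0.1, -0.9, -1.2]
grip_width: 0.0639
grip_force: 0.0
```

Run:
```python
from h import *
look(['wrist'],(.42,.568,.3,.433),.38)
cv2.imwrite('pics/g.png',cv2.imread('wrist.png'))
```

```text
tcp [0.4433 0.3597 0.1195] yaw 21.6 F [ 0.1 -0.9 -1.2] t 16.15 tcp f [-0.0734 -0.0013]
wrist [0.5099 0.3881] 20.9 [8.580e-02 1.063e-01 7.861e+03] in fence [-0.001   0.0005] -0.7
```

View pics/g.png

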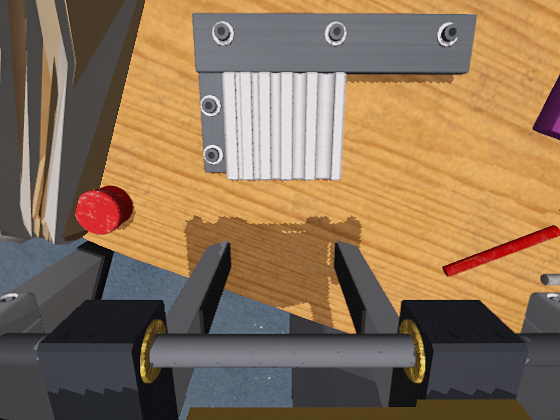

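The block (225–345, 72–180) sits flush against the fence and the stop, the pot at (103,210) is untouched, and the tool is clear.

```bash
python3 -c "
from h import *
print(ctrl.hand_in())"
```

```text
the job is handed in; nothing more can be done
None
```

The block is home: its foot is under the lip, its side is flat against the fence and its end is against the stop, with the fingers clear. I handed the job in after about 16 s of robot time; the hand-in gave back no verdict.

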